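# Load two bottle caps into the steam steriliser from a tipping caddy

## Robot

A 7-joint arm with a two-finger parallel gripper is mounted at the origin on the work surface. World frame = base frame: x ahead of the robot, y to its left, z up, the work surface at z = 0. Lengths are in m, angles in rad, forces in N, time in s.
With the tool pointing down it reaches from about 0.4 to 0.875 m from the base axis. Payload 4.4 kg.
Tool frame: the origin (TCP) lies between the finger pads; the fingertips stand 25 mm ahead of it and the grasp point (between the pads) lies 6 mm ahead of it; z points along the fingers, y is the direction in which the jaws open and shut (so a half turn about z gives the same grasp; the last joint's range is limited). The gripper opens to 85 mm and grips with 20 to 120 N. Pads are 22 mm wide; open, the fingers measure 114 mm over their backs; the gripper's body (76 mm by 85 mm) begins 54 mm behind the grasp point. The pads swing forward as they close: fully open they stand 13 mm farther back than shut.
Start: joints at [1.121, 0.628, 0.038, 1.517, -0.027, 0.996, -0.02], TCP at [0.243, -0.603, 0.256] pointing down, gripper open.
Joint ranges: [-3.06, 3.06], [-0.37, 2.12], [-1.25, 1.32], [0.18, 2.47], [-1.1, 4.24], [0.23, 1.98], [-2.94, 2.94]. Speed limits (rad/s): [2.57, 2.57, 3.14, 3.14, 3.14, 3.14, 3.14].

## Interface

Orientations are given as a unit quaternion [x, y, z, w].
In Python, from workcell import arm gives the robot as it stands.
- The arm moves only by the tool play_rows, never from a script. Its argument "rows" is a list that holds one entry, the list of rows, each a list of 5 numbers: the shift along the tool's x, y, z in mm, then the turn about the tool's z in degrees, then the finger opening in mm, from 0 to 85.4. A call has exactly 5 rows; each row shifts and turns the commanded pose from where the row before left it, along the tool's axes as they then stand; what a row does not reach is not made up. A row lasts 1/8 s, in which the tool goes at most 62.5 mm and 10.7 degrees, less where a joint would pass 70% of its speed; a pose out of reach is approached as far as the arm can. A call with a gripper value outside its range is refused whole. The fingers move at their own pace and stop on an object; "squeeze" is the grip in N (left out, the last holds). Time passes only in rows, so rows that do not move let the fingers close, or fill a call up. It gives the time, the measured TCP pose, the force and the opening at its end, in the units of the state.
- arm.sense(): the state, without advancing time (a new reading comes with each control period).
- arm.grab_frame(name): name is "scene" or "side" or "wrist"; returns a dict with "pixels" (400x640x3 uint8, red, green, blue), "fx", "fy", "cx", "cy" (pixels), "pose" (4x4, takes a point from camera to world coordinates); the wrist camera has in their place "hand_eye" (4x4, takes a point from camera to tool coordinates, whose origin is the TCP and whose axes are the flange's). Camera axes: x right, y down, z forward; pixel columns grow to the right and rows downward; lengths in m; the calibration is good to about 2 mm. A picture is of the moment at which its call begins: read the wrist's pose just before it. There is no depth.
- arm.finish_job(): hands the job in, once; it reports no verdict.
The state is a dict: "time": time; "q": joint angles; "dq": joint speeds; "joint_torque": joint torques, N m; "eef_pos": TCP position; "tcp_rot": TCP orientation; "wrist_force": force on the tool from outside, world axes, zero at the start; "torque": the same for the moment, N m; "gripper_width": opening from 0.0 (shut) to 1.0 (fully open).
Only numpy, scipy, OpenCV 4.12 (cv2) and the standard library are available. Lean on these libraries where they do the work, as an engineer would, in place of code of your own. Each camera call takes 0.05 s, during which the arm holds its last target.

## Task

Screw the steriliser's clear hood round by its grip bar until its orange-framed mouth squarely faces the blue tipping caddy. Then lift the caddy by its bar so that the flap swings open and both yellow bottle caps slide through the mouth into the steriliser, without touching the caps; let the caddy back down level, press the green start button once it is down, and leave everything else on the counter alone.

Things in the scene. Friction and masses are not known exactly. Their poses are not given: they have to be found in the camera images.
- hood (a joint): Angle (rad) of the clear screw-on hood: bearing of its mouth about the upright axis, anticlockwise from above, from the base's own x axis. Range -2.3 to 3.2; no stop at the wanted angle; stays where left (friction 0.06 N m). Screw of 8 mm per turn: clockwise (falling) sinks 1.27 mm per rad. It starts 0.8 to 3.0 rad short of the caddy, to be turned clockwise, in several grasps.
- hood_grip (a point): Grasp point on the hood's upright grey grip bar, on the turning axis, about 157 mm above the counter (up to 4 mm more or less with the screw). Bar 72 mm long, 14 mm thick, 38 mm tall; this point is 23 mm above the hood's roof, 15 mm below the bar's top. Grasp from above across the thickness. Its x axis runs along the bar towards the middle of the mouth.
- hood_mouth (a point): Middle of the mouth, the orange-framed gap (about 107 mm wide, open from the base's rim to the roof) in the hood's wall, 83 mm out from the axis. Its x axis points straight out of the mouth. An orange pointer on the roof points to it.
- stand_mark (a point): Where the middle of the mouth must come: 83 mm out from the hood's axis, straight in front of the middle of the caddy. Its x axis points from the hood's axis out to the caddy.
- basket (a point): Centre of the bowl floor, 18 mm above the counter, of the round white base (178 mm across, rim 50 mm high), on the hood's axis; its x axis is the zero of hood. The hood is 170 mm across outside, 162 inside, its walls 54 to 130 mm and its roof's top 134 mm above the counter.
- tray_hinge (a point): Middle of the caddy's fixed, level hinge axis, 68 mm above the counter and 93 mm out from the hood's axis. Its x axis points away from the hood to the caddy's rear; the hinge runs along its y axis.
- tray_bar (a point): Centre of the white round lifting bar (12 mm thick, 74 mm long, parallel to the hinge) over the caddy's rear. Level: 127 mm behind and 73 mm above the hinge axis, 141 mm over the counter, 24 mm clear above the rear wall. Pinch it from above; it turns between the fingers as it is lifted in an arc about the hinge towards the hood (at 0.8 rad 210 mm up, 36 mm behind the hinge).
- tray (a joint): Tip angle (rad) of the blue open caddy (inside 130 x 66 x 36 mm, floor 75 mm up, 0.22 kg) about its hinge at the hood end: 0 level, growing as the rear bar is lifted, stop at 1.1. Swings easily, falls back when let go. A white flap hung at its front swings open by itself as it tips; the caps slide at 0.2 to 0.5 and leave by 0.8.
- cap0_center (a point): Centre of the front yellow bottle cap, a disc 58 mm across and 18 mm high (40 g), loose in the caddy.
- cap1_center (a point): Centre of the rear yellow bottle cap, the same size.
- start_top (a point): Top of the green start button (32 mm across, spring-loaded, 6 mm travel, about 5 N fully down), on a foot beside the steriliser, 145 mm from the hood's axis; 58 mm above the counter. It springs back.
- start (a joint): Travel of the start button in m: 0 up, 0.006 fully pressed; pressed counts above 0.004.
- bottle0_center (a point): Bystander: empty glass bottle with a green sleeve, 64 mm across, 150 mm tall; point at its centre.
- bottle1_center (a point): Bystander: empty glass bottle with a brown sleeve, 64 mm across, 150 mm tall; point at its centre.
- jug_center (a point): Bystander: small white ceramic jug, 80 mm across and 100 mm tall, with a handle; point at its centre.
- pacifier_box_center (a point): Bystander: round white box with a red twist cap, 76 mm across, 79 mm tall; point near its centre, 37 mm above the counter.
Mind the look-alikes: they are no part of the job. Of the things like the part that bears stand_mark, leave any that is turquoise; of the rest the larger one is meant.

How it is judged:
On the way, in this order (a step that is already met when the one before it is completed fails the run):
1. the hood's mouth faces the caddy (within 13 mm at the wall, about 9 degrees) (horizontal distance between hood_mouth and stand_mark below 0.013 m), for 0.3 s.
2. both caps are in the steriliser, the mouth still facing the caddy (horizontal distance between each of cap0_center, cap1_center and basket below 0.075 m and height (world z) of each of cap0_center, cap1_center below 0.095 m and horizontal distance between hood_mouth and stand_mark below 0.013 m), for 0.1 s.
3. the caddy is back down level (value of joint tray below 0.08 rad), for 0.1 s.
4. the start button is pressed (value of joint start above 0.004 m), for 0.05 s.
At the end, for the whole second after the job is handed in: The middle of the hood's mouth is within 13 mm (about 9 degrees) of facing the caddy, both caps lie at rest inside the hood (centres within 75 mm of its axis and under 95 mm above the counter), the caddy is down level (under 0.08 rad) and the button, pressed after that, is up again (all of step 2 and value of joint tray below 0.08 rad and linear speed of each of cap0, cap1 below 0.02 m/s and value of joint start below 0.002 m); the robot touches nothing.
It fails at once if a cap is touched by the fingers (contact force between the fingers and cap0 above 0.5 N or contact force between the fingers and cap1 above 0.5 N).
It fails at once if a bystander is pushed more than 30 mm or tipped over (distance of any of bottle0_center, bottle1_center, jug_center, pacifier_box_center from where it was at the start of the episode above 0.03 m or angle between any of bottle0_center, bottle1_center, jug_center, pacifier_box_center's own z axis and vertical above 0.4 rad).
It also fails if it takes over 61 s, if anything falls off the work surface, if the arm or the gripper's body presses on something with over 40 N, if the wrist force passes 120 N, or if a joint passes its speed limit or range.

## Working session

There is one attempt and no reset: what is moved stays moved. The work goes in short steps, Python scripts to look and compute and a tool call to move; the robot and the scene stay as the last step left them, time stands still between calls to the robot, and variables do not carry over. Pictures are saved under pics/ and viewed, and the job is handed in when it is done.

Besides the shell and the picture viewer there is one more tool, called after "Request:" as a command line: name --argument value ..., lists and objects as JSON in quotes. play_rows: Moves the arm, as the interface text tells. Its arguments: {"type":"object","properties":{"rows":{"type":"array","items":{"type":"array","items":{"type":"array","items":{"type":"number"}}}},"squeeze":{"type":"number"}},"required":["rows"]}

```bash
ls; mkdir -p pics; python3 - <<'E'
from workcell import arm
import cv2, numpy as np
s=arm.sense(); print(s)
np.set_printoptions(precision=4,suppress=True)
for n in ["scene","side","wrist"]:
    f=arm.grab_frame(n)
    cv2.imwrite(f"pics/{n}0.png",f["pixels"][:,:,::-1])
    print(n,f["fx"],f["fy"],f["cx"],f["cy"]); print(f.get("pose",f.get("hand_eye")))
E
```

```text
pics
{'time': 0.0, 'q': array([ 1.12118088,  0.62935433,  0.03844811,  1.51838707, -0.02701117,
        0.99631883, -0.01999152]), 'dq': array([ 2.51332939e-03, -6.43426118e-04,  7.33276220e-05, -2.50784553e-04,
        1.81294213e-04,  1.59606780e-03, -4.78131700e-04]), 'joint_torque': array([-1.32014825e-04, -5.63405335e+01,  1.22608624e+00, -1.93449891e+01,
        1.09870109e-02,  1.07219210e-02, -2.45719264e-06]), 'eef_pos': array([ 0.24320309, -0.6021451 ,  0.25537776]), 'tcp_rot': array([ 9.81641978e-01,  1.90730375e-01, -1.96202282e-04, -9.54762627e-04]), 'wrist_force': array([-0.1592938 ,  0.19333371,  0.14969664]), 'torque': array([0.01751181, 0.04919574, 0.00273647]), 'gripper_width': 0.9967302852127634}
scene 438.93923720062753 438.93923720062753 327.9720321331604 194.60392282269012
[[ 0.5447  0.4921 -0.6791  1.4372]
 [ 0.8385 -0.3064  0.4506 -0.5706]
 [ 0.0137 -0.8149 -0.5795  0.8994]
 [ 0.      0.      0.      1.    ]]
side 468.523968841533 468.523968841533 320.43790868109835 201.26758234692153
[[-0.8851 -0.3257  0.3326  0.1159]
 [-0.4653  0.6364 -0.6151  0.736 ]
 [-0.0113 -0.6992 -0.7149  0.9323]
 [ 0.      0.      0.      1.    ]]
wrist 283.3400834608251 283.3400834608251 319.4068281840316 196.0625015171289
[[-0.0002 -0.9654 -0.2606  0.0647]
 [ 1.     -0.     -0.0004 -0.0008]
 [ 0.0004 -0.2606  0.9654 -0.1176]
 [ 0.      0.      0.      1.    ]]
```

View pics/scene0.png

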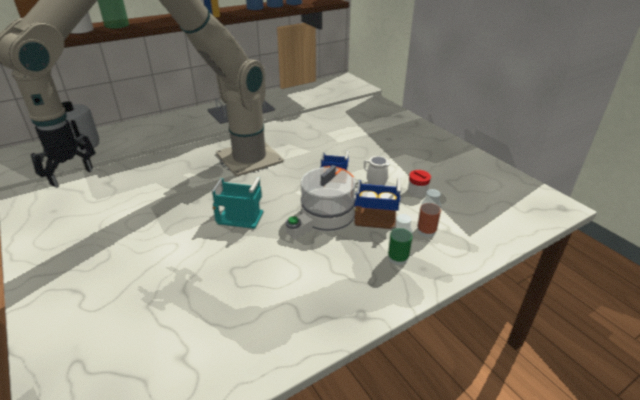

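View pics/side0.png

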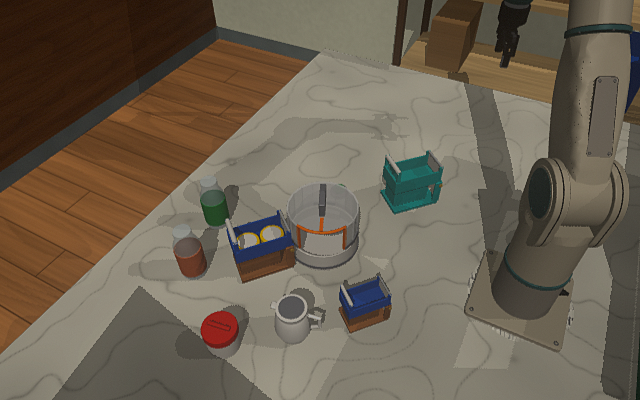

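View pics/wrist0.png

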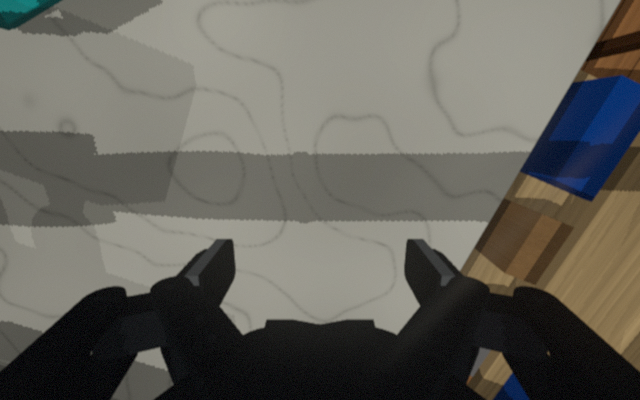

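```bash
python3 - <<'E'
import cv2
a=cv2.imread("pics/side0.png")[150:360,160:460]; cv2.imwrite("pics/side0z.png",cv2.resize(a,None,fx=2.66,fy=2.66,interpolation=cv2.INTER_CUBIC))
a=cv2.imread("pics/scene0.png")[140:270,200:460]; cv2.imwrite("pics/scene0z.png",cv2.resize(a,None,fx=3,fy=3,interpolation=cv2.INTER_CUBIC))
E
```

```text
(no output)
```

View pics/side0z.png

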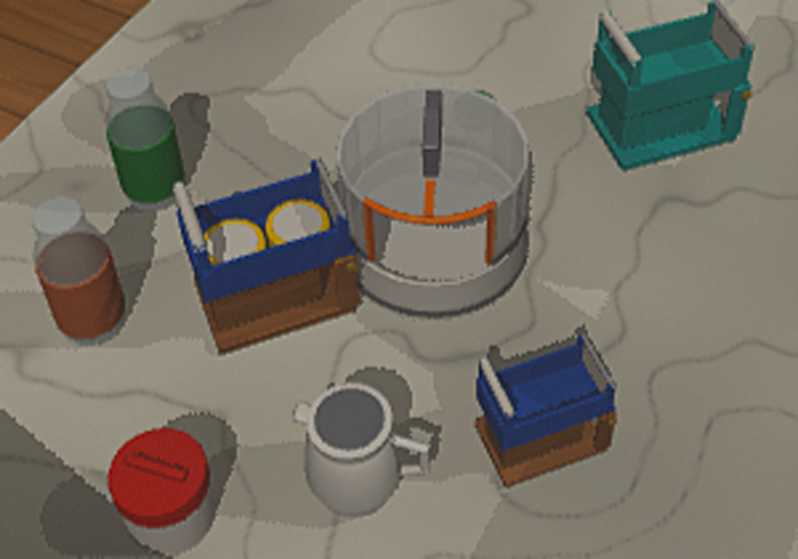

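View pics/scene0z.png

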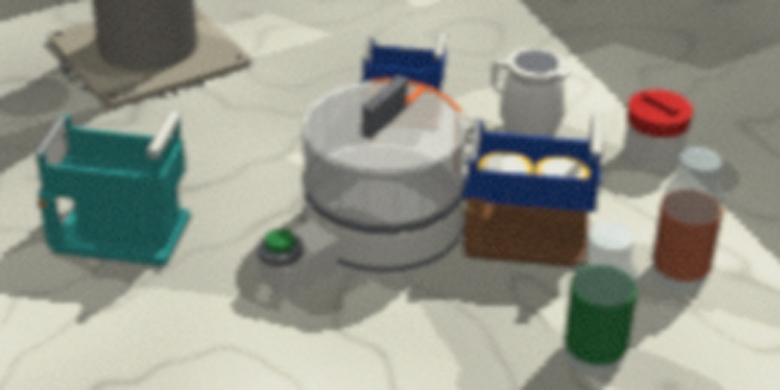

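```bash
cat > h.py <<'E'
import numpy as np, cv2
from workcell import arm
from scipy.spatial.transform import Rotation as R
np.set_printoptions(precision=4,suppress=True)
TW=np.array([[0]])
def campose(f,s=None):
    if "pose" in f: return np.array(f["pose"])
    T=np.eye(4);T[:3,:3]=R.from_quat(s["tcp_rot"]).as_matrix();T[:3,3]=s["eef_pos"]
    return T@np.array(f["hand_eye"])
def ray(f,P,u,v):
    d=P[:3,:3]@np.array([(u-f["cx"])/f["fx"],(v-f["cy"])/f["fy"],1]); return P[:3,3],d
def onplane(f,P,u,v,z):
    o,d=ray(f,P,u,v); return o+d*(z-o[2])/d[2]
def proj(f,P,p):
    c=np.linalg.inv(P)@np.append(p,1); return np.array([c[0]/c[2]*f["fx"]+f["cx"],c[1]/c[2]*f["fy"]+f["cy"]])
def tri(r):
    A=np.zeros((3,3));b=np.zeros(3)
    for o,d in r:
        d=d/np.linalg.norm(d);M=np.eye(3)-np.outer(d,d);A+=M;b+=M@o
    return np.linalg.solve(A,b)
E
python3 - <<'E'
from h import *
fs=arm.grab_frame("side");fc=arm.grab_frame("scene")
S=lambda x,y,z:onplane(fs,campose(fs),x/2.66+160,y/2.66+150,z)
C=lambda x,y,z:onplane(fc,campose(fc),x/3+200,y/3+140,z)
for n,a in dict(roofc=(S,434,150,.134),bar_far=(S,432,93,.172),bar_near=(S,431,143,.172),roofL=(S,338,155,.134),roofR=(S,531,155,.134),
 tb1=(S,180,188,.141),tb2=(S,196,247,.141), wall_f1=(S,317,163,.13),
 cap0=(S,297,222,.093),cap1=(S,237,242,.093),btn=(C,280,238,.058),
 redcap=(S,160,470,.075),jug=(S,350,418,.1),brown=(S,63,222,.15),green=(S,130,87,.15),smallbar1=(S,485,362,.12),smallbar2=(S,508,412,.12),
 Croof=(C,386,125,.134),Cbar1=(C,367,108,.172),Cbar2=(C,400,80,.172),Ctb=(C,598,130,.141),
 teal1=(S,605,15,.14),teal2=(S,635,62,.14)).items():
    print(n,a[0](*a[1:]))
E
```

```text
roofc [0.4737 0.0611 0.134 ]
bar_far [0.4905 0.0322 0.172 ]
bar_near [0.4628 0.0871 0.172 ]
roofL [0.5465 0.1052 0.134 ]
roofR [0.3948 0.0275 0.134 ]
tb1 [0.6434 0.2061 0.141 ]
tb2 [0.5934 0.2535 0.141 ]
wall_f1 [0.5602 0.1189 0.13  ]
cap0 [0.5592 0.1598 0.093 ]
cap1 [0.5937 0.2032 0.093 ]
btn [ 0.5046 -0.0775  0.058 ]
redcap [0.5303 0.4071 0.075 ]
jug [0.4151 0.3136 0.1   ]
brown [0.7015 0.2874 0.15  ]
green [0.7517 0.1308 0.15  ]
smallbar1 [0.34   0.2327 0.12  ]
smallbar2 [0.3053 0.2649 0.12  ]
Croof [0.4826 0.0646 0.134 ]
Cbar1 [0.4939 0.0336 0.172 ]
Cbar2 [0.4667 0.0918 0.172 ]
Ctb [0.615  0.2402 0.141 ]
teal1 [ 0.4064 -0.1727  0.14  ]
teal2 [ 0.3555 -0.1219  0.14  ]
```

```bash
cat >> h.py <<'E'
def yawof(q):
    m=R.from_quat(q).as_matrix(); return np.degrees(np.arctan2(m[1,0],m[0,0]))
def plan(pos,yaw,n,start=None,g=85):
    """rows from current pose to world pos, yaw (deg bearing of tool x), n rows"""
    s=arm.sense(); p=np.array(s["eef_pos"]) if start is None else np.array(start[0]); y=yawof(s["tcp_rot"]) if start is None else start[1]
    dy=(yaw-y+180)%360-180; d=(np.array(pos)-p)/n; rows=[]
    for i in range(n):
        a=np.radians(y); x=np.array([np.cos(a),np.sin(a),0]); yy=np.array([np.sin(a),-np.cos(a),0])
        rows.append([round(1000*d@x,1),round(1000*d@yy,1),round(-1000*d[2],1),round(-dy/n,2),g]); y+=dy/n
    print("step %.1f turn %.1f"%(1000*np.linalg.norm(d),dy/n)); print(rows)
    return (np.array(pos),yaw)
E
python3 - <<'E'
from h import *
a=plan([0.42,-0.40,0.36],60,5)
b=plan([0.46,-0.13,0.37],100,5,a)
b=plan([0.46,0.02,0.37],116.5,5,b)
E
```

```text
step 57.6 turn 7.6
[[np.float64(47.9), np.float64(-24.3), np.float64(-20.8), np.float64(-7.6), 85], [np.float64(50.7), np.float64(-17.8), np.float64(-20.8), np.float64(-7.6), 85], [np.float64(52.6), np.float64(-10.9), np.float64(-20.8), np.float64(-7.6), 85], [np.float64(53.6), np.float64(-3.8), np.float64(-20.8), np.float64(-7.6), 85], [np.float64(53.7), np.float64(3.3), np.float64(-20.8), np.float64(-7.6), 85]]
step 54.6 turn 8.0
[[np.float64(50.8), np.float64(-20.1), np.float64(-2.0), -8.0, 85], [np.float64(53.1), np.float64(-12.8), np.float64(-2.0), -8.0, 85], [np.float64(54.3), np.float64(-5.3), np.float64(-2.0), -8.0, 85], [np.float64(54.5), np.float64(2.3), np.float64(-2.0), -8.0, 85], [np.float64(53.7), np.float64(9.9), np.float64(-2.0), -8.0, 85]]
step 30.0 turn 3.3
[[np.float64(29.5), np.float64(5.2), np.float64(-0.0), -3.3, 85], [np.float64(29.2), np.float64(6.9), np.float64(-0.0), -3.3, 85], [np.float64(28.7), np.float64(8.6), np.float64(-0.0), -3.3, 85], [np.float64(28.2), np.float64(10.2), np.float64(-0.0), -3.3, 85], [np.float64(27.6), np.float64(11.8), np.float64(-0.0), -3.3, 85]]
```

Request:
play_rows --rows '[[[48, -24, -21, -7.6, 85], [51, -18, -21, -7.6, 85], [53, -11, -21, -7.6, 85], [54, -4, -21, -7.6, 85], [54, 3, -21, -7.6, 85]]]' --squeeze 40

```text
time: 0.88
eef_pos: [0.4217, -0.3976, 0.3621]
tcp_rot: [0.865, 0.502, 0.0, 0.0]
wrist_force: [0.9, -0.5, -0.6]
gripper_width: 0.994
```

Request:
play_rows --rows '[[[51, -20, -2, -8, 85], [53, -13, -2, -8, 85], [54, -5, -2, -8, 85], [54, 2, -2, -8, 85], [54, 10, -2, -8, 85]]]'

```text
time: 1.5
eef_pos: [0.4607, -0.1278, 0.3716]
tcp_rot: [0.641, 0.767, 0.0, 0.0]
wrist_force: [0.8, -0.3, -0.1]
gripper_width: 0.996
```

Request:
play_rows --rows '[[[29, 5, 0, -3.3, 85], [29, 7, 0, -3.3, 85], [29, 9, 0, -3.3, 85], [28, 10, 0, -3.3, 85], [0, 0, 0, 0, 85]]]'

```text
time: 2.12
eef_pos: [0.4609, -0.0077, 0.3716]
tcp_rot: [0.549, 0.836, 0.0, -0.0]
wrist_force: [-0.1, -0.1, 1.0]
gripper_width: 0.996
```

```bash
python3 - <<'E'
from h import *
s=arm.sense(); f=arm.grab_frame("wrist"); print(s["eef_pos"],yawof(s["tcp_rot"]),s["q"],R.from_quat(s["tcp_rot"]).as_matrix()[:,2])
cv2.imwrite("pics/w1.png",f["pixels"][:,:,::-1])
E
```

```text
[ 0.4609 -0.0077  0.3716] 113.45380167141737 [ 0.3667  0.2557 -0.5215  1.8385  0.1422  1.0837  0.2019] [ 0.0005  0.0008 -1.    ]
```

View pics/w1.png

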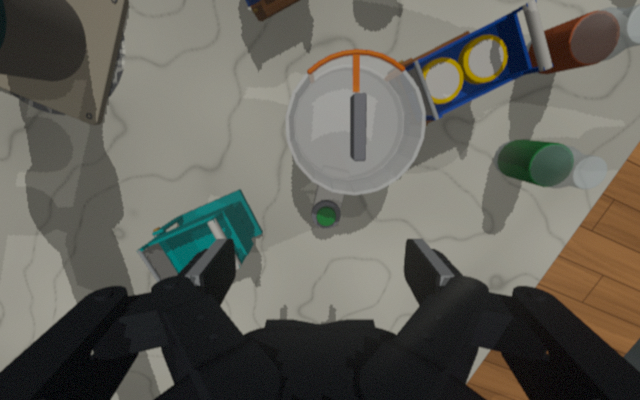

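```bash
python3 - <<'E'
import cv2
a=cv2.imread("pics/w1.png")[0:235,275:555]; cv2.imwrite("pics/w1z.png",cv2.resize(a,None,fx=2.5,fy=2.5,interpolation=cv2.INTER_CUBIC))
E
```

```text
(no output)
```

View pics/w1z.png

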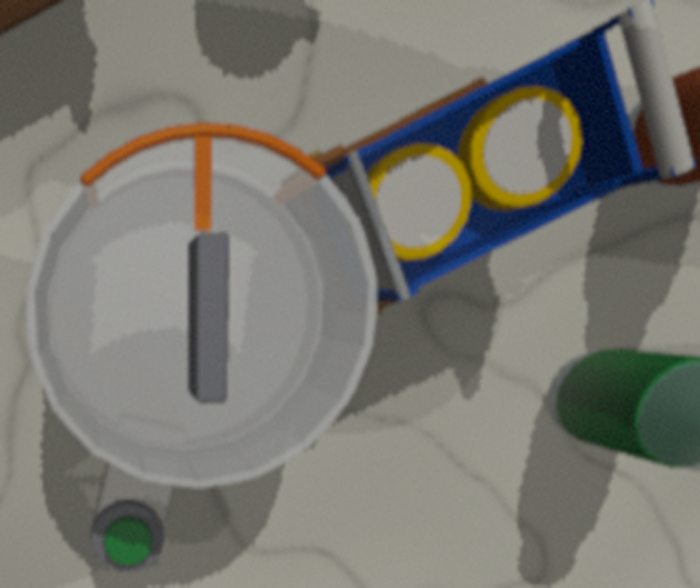

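```bash
python3 - <<'E'
from h import *
s=arm.sense(); f=arm.grab_frame("wrist"); P=campose(f,s)
W=lambda x,y,z:onplane(f,P,x/2.5+275,y/2.5,z)
a=W(215,234,.172);b=W(211,403,.172);print("bar",a,b,(a+b)/2,np.linalg.norm(a-b),np.degrees(np.arctan2(*(a-b)[1::-1])))
img=cv2.imread("pics/w1.png")
# roof circle pts
pts=np.array([W(x,y,.134)[:2] for x,y in [(34,300),(374,300),(205,483),(100,440),(310,440),(60,220),(360,220),(205,128),(85,180),(323,172)]])
A=np.c_[2*pts,np.ones(len(pts))];c=np.linalg.lstsq(A,(pts**2).sum(1),rcond=None)[0];r=np.sqrt(c[2]+c[0]**2+c[1]**2);print("roof circ",c[:2],r,np.linalg.norm(pts-c[:2],axis=1))
t1=W(640,5,.147);t2=W(682,172,.147);d=t1-t2;print("tb",t1,t2,(t1+t2)/2,np.linalg.norm(d),np.degrees(np.arctan2(d[1],d[0])))
h=(a+b)/2
for ax in (h[:2],c[:2]):
  v=((t1+t2)/2)[:2]-ax;print("caddy bearing",np.degrees(np.arctan2(v[1],v[0])),np.linalg.norm(v))
print("btn",W(127,540,.058), np.linalg.norm(W(127,540,.058)[:2]-h[:2]))
for n,p,z in [("cap0",(418,205),.093),("cap1",(527,147),.093)]: print(n,W(*p,z))
m1=W(85,180,.134);m2=W(323,172,.134);m=(m1+m2)/2-h;print("mouth",np.degrees(np.arctan2(m[1],m[0])))
E
```

```text
bar [0.4634 0.093  0.172 ] [0.4925 0.0276 0.172 ] [0.478  0.0603 0.172 ] 0.07154591513726105 114.01852961844098
roof circ [0.4786 0.0627] 0.08284617064757772 [0.0835 0.0817 0.0846 0.0806 0.0831 0.0822 0.0834 0.0827 0.0839 0.0827]
tb [0.5913 0.2495 0.147 ] [0.6458 0.2021 0.147 ] [0.6185 0.2258 0.147 ] 0.07226341940986945 138.97317541759986
caddy bearing 49.66129493130511 0.2171219970744069
caddy bearing 49.36900696885727 0.21492449046841505
btn [ 0.5019 -0.0819  0.058 ] 0.1441971250020312
cap0 [0.562  0.1582 0.093 ]
cap1 [0.5994 0.2045 0.093 ]
mouth 114.49966000977167
```

```bash
python3 - <<'E'
from h import *
a=plan([0.478,0.061,0.22],114,4)
b=plan([0.478,0.061,0.168],114,3,a)
print(114-49.4, (114-49.4)/8)
E
```

```text
step 42.1 turn 0.2
[[np.float64(14.8), np.float64(11.0), np.float64(37.8), np.float64(-0.21), 85], [np.float64(14.7), np.float64(11.0), np.float64(37.8), np.float64(-0.21), 85], [np.float64(14.7), np.float64(11.1), np.float64(37.8), np.float64(-0.21), 85], [np.float64(14.7), np.float64(11.1), np.float64(37.8), np.float64(-0.21), 85]]
step 17.3 turn 0.0
[[np.float64(0.0), np.float64(0.0), np.float64(17.3), 0.0, 85], [np.float64(0.0), np.float64(0.0), np.float64(17.3), 0.0, 85], [np.float64(0.0), np.float64(0.0), np.float64(17.3), 0.0, 85]]
64.6 8.075
```

Request:
play_rows --rows '[[[15, 11, 38, -0.2, 70], [15, 11, 38, -0.2, 60], [15, 11, 38, -0.2, 50], [14, 11, 38, -0.2, 50], [0, 0, 0, 0, 50]]]'

```text
time: 2.85
eef_pos: [0.4765, 0.0611, 0.2172]
tcp_rot: [0.545, 0.839, -0.002, -0.002]
wrist_force: [0.1, -0.3, 0.3]
gripper_width: 0.584
```

```bash
python3 - <<'E'
from h import *
s=arm.sense(); f=arm.grab_frame("wrist"); print(s["eef_pos"],yawof(s["tcp_rot"]),s["q"])
cv2.imwrite("pics/w2.png",f["pixels"][:,:,::-1])
f=arm.grab_frame("side")
cv2.imwrite("pics/s2.png",cv2.resize(f["pixels"][120:330,180:460,::-1],None,fx=2.5,fy=2.5))
E
```

```text
[0.4765 0.0611 0.2172] 114.01564320788776 [ 0.1454  0.481  -0.468   2.0081  0.3176  0.7287 -0.0984]
```

View pics/w2.png

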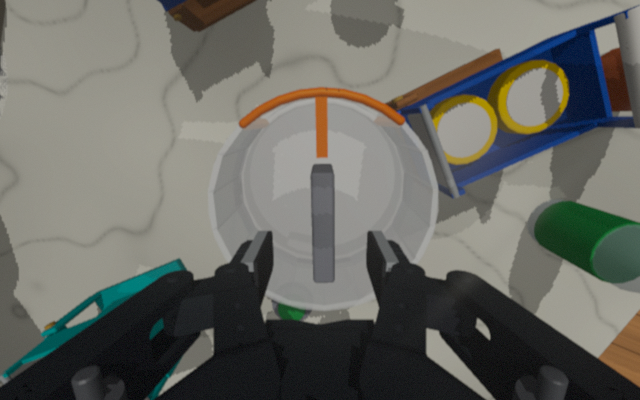

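View pics/s2.png

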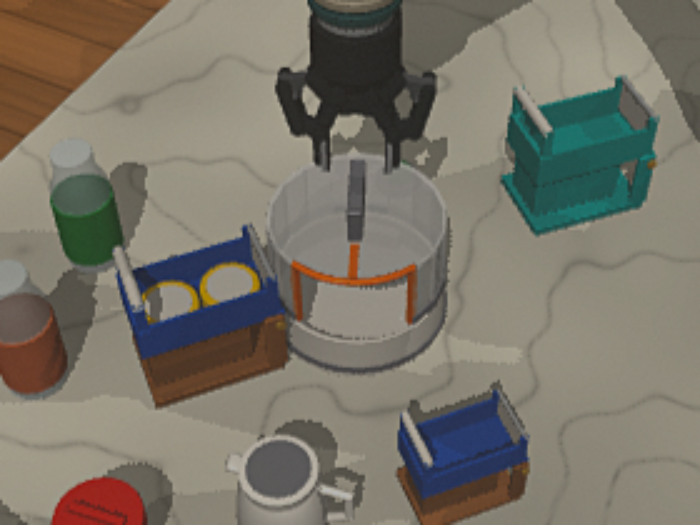

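Request:
play_rows --rows '[[[0, 0, 17, 0, 50], [0, 0, 17, 0, 50], [0, 0, 15, 0, 50], [0, 0, 0, 0, 0], [0, 0, 0, 0, 0]]]'

```text
time: 3.58
eef_pos: [0.4785, 0.0614, 0.171]
tcp_rot: [0.545, 0.838, 0.0, 0.001]
wrist_force: [0.2, -0.4, -0.3]
gripper_width: 0.164
```

Request:
play_rows --rows '[[[0, 0, 0, 0, 0], [0, 0, 0, 0, 0], [0, 0, 0, 4, 0], [0, 0, 0, 8, 0], [0, 0, 0, 8, 0]]]'

```text
time: 4.2
eef_pos: [0.4782, 0.0615, 0.1707]
tcp_rot: [0.684, 0.73, 0.0, 0.0]
wrist_force: [-0.4, 0.5, 1.4]
gripper_width: 0.158
```

```bash
python3 - <<'E'
from h import *
s=arm.sense(); print(s["eef_pos"],yawof(s["tcp_rot"]),s["q"],s["wrist_force"],s["torque"],s["gripper_width"])
f=arm.grab_frame("wrist"); 
cv2.imwrite("pics/w3.png",f["pixels"][:,:,::-1])
E
```

```text
[0.4782 0.0615 0.1707] 93.7494187883139 [ 0.0351  0.5389 -0.3173  2.0565  0.2935  0.5877 -0.4205] [-0.3885  0.5401  1.4102] [-0.1969  0.0712  0.0838] 0.1576354060873339
```

View pics/w3.png

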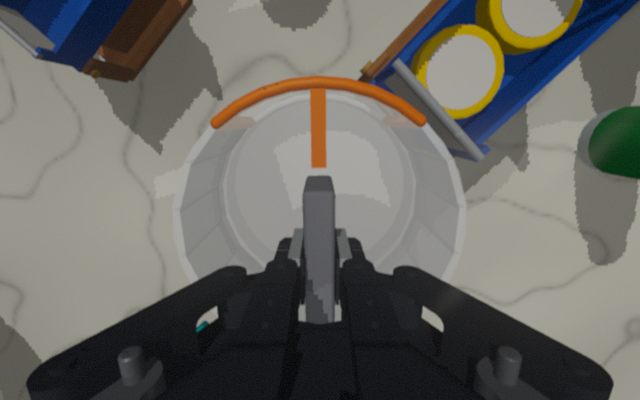

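Request:
play_rows --rows '[[[0, 0, 0.3, 9, 0], [0, 0, 0.2, 9, 0], [0, 0, 0.2, 9, 0], [0, 0, 0.2, 9, 0], [0, 0, 0.2, 8, 0]]]'

```text
time: 4.88
eef_pos: [0.4777, 0.0617, 0.1696]
tcp_rot: [0.907, 0.422, -0.0, 0.0]
wrist_force: [-1.9, -0.2, 3.9]
gripper_width: 0.158
```

Request:
play_rows --rows '[[[0, 0, 0, 0.3, 0], [0, 0, 0, 0, 0], [0, 0, 0, 0, 0], [0, 0, 0, 0, 0], [0, 0, 0, 0, 0]]]'

```text
time: 5.5
eef_pos: [0.4777, 0.0616, 0.1696]
tcp_rot: [0.907, 0.422, -0.0, -0.0]
wrist_force: [-1.2, -0.4, 5.7]
gripper_width: 0.16
```

```bash
python3 - <<'E'
from h import *
s=arm.sense(); print(s["eef_pos"],yawof(s["tcp_rot"]),s["q"],s["wrist_force"],s["torque"],s["gripper_width"])
f=arm.grab_frame("wrist"); 
cv2.imwrite("pics/w4.png",f["pixels"][:,:,::-1])
E
```

```text
[0.4777 0.0616 0.1696] 49.87092331965257 [-0.1198  0.5263 -0.0952  2.062   0.0902  0.5572 -0.9792] [-1.1691 -0.3606  5.6546] [-0.0752  0.4308 -0.071 ] 0.15963206792534596
```

View pics/w4.png

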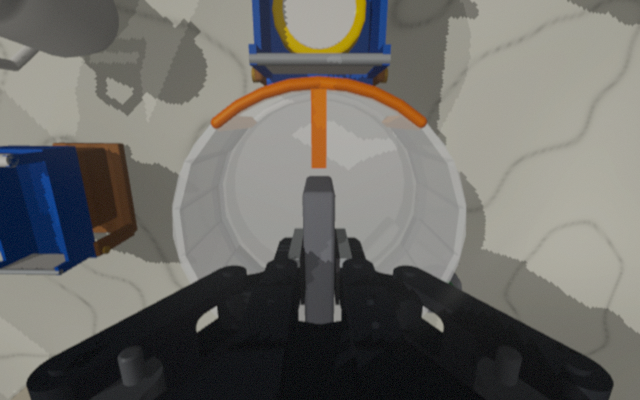

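Request:
play_rows --rows '[[[0, 0, 0, 0, 40], [0, 0, 0, 0, 40], [0, 0, 0, 0, 40], [0, 0, -15, 0, 40], [0, 0, -50, 0, 40]]]'

```text
time: 6.18
eef_pos: [0.4762, 0.0613, 0.233]
tcp_rot: [0.907, 0.421, -0.003, -0.001]
wrist_force: [0.9, 0.0, 0.3]
gripper_width: 0.466
```

```bash
python3 - <<'E'
from h import *
a=plan([0.50,0.10,0.32],70,2)
b=plan([0.60,0.19,0.34],138,8,a)
E
```

```text
step 49.1 turn 10.1
[[np.float64(22.4), np.float64(-3.4), np.float64(-43.5), np.float64(-10.13), 85], [np.float64(22.7), np.float64(0.6), np.float64(-43.5), np.float64(-10.13), 85]]
step 17.0 turn 8.5
[[np.float64(14.8), np.float64(7.9), np.float64(-2.5), -8.5, 85], [np.float64(13.5), np.float64(10.0), np.float64(-2.5), -8.5, 85], [np.float64(11.9), np.float64(11.9), np.float64(-2.5), -8.5, 85], [np.float64(10.0), np.float64(13.5), np.float64(-2.5), -8.5, 85], [np.float64(7.9), np.float64(14.9), np.float64(-2.5), -8.5, 85], [np.float64(5.6), np.float64(15.9), np.float64(-2.5), -8.5, 85], [np.float64(3.2), np.float64(16.5), np.float64(-2.5), -8.5, 85], [np.float64(0.7), np.float64(16.8), np.float64(-2.5), -8.5, 85]]
```

Request:
play_rows --rows '[[[22, -3, -43, -10, 40], [23, 0, -43, -10, 40], [15, 8, -2, -8.5, 40], [13, 10, -2, -8.5, 40], [12, 12, -2, -8.5, 40]]]'

```text
time: 6.8
eef_pos: [0.5395, 0.1336, 0.3263]
tcp_rot: [0.672, 0.74, -0.0, 0.0]
wrist_force: [0.4, -0.9, 0.8]
gripper_width: 0.464
```

Request:
play_rows --rows '[[[10, 13, -2, -8.5, 40], [8, 15, -2, -8.5, 40], [6, 16, -2, -8.5, 40], [3, 17, -2, -8.5, 40], [1, 17, -2, -8.5, 40]]]'

```text
time: 7.42
eef_pos: [0.6025, 0.1904, 0.3359]
tcp_rot: [0.359, 0.934, -0.0, -0.0]
wrist_force: [-0.3, 0.4, 1.1]
gripper_width: 0.47
```

Request:
play_rows --rows '[[[0, 0, 0, 0, 40], [0, 0, 0, 0, 40], [0, 0, 0, 0, 40], [0, 0, 0, 0, 40], [0, 0, 0, 0, 40]]]'

```text
time: 8.05
eef_pos: [0.6021, 0.19, 0.3364]
tcp_rot: [0.361, 0.933, -0.0, 0.0]
wrist_force: [0.0, 0.6, -0.3]
gripper_width: 0.47
```

```bash
python3 - <<'E'
from h import *
s=arm.sense(); f=arm.grab_frame("wrist"); print(s["eef_pos"],yawof(s["tcp_rot"]),s["q"])
cv2.imwrite("pics/w5.png",f["pixels"][:,:,::-1])
E
```

```text
[0.6021 0.19   0.3364] 137.65910174318114 [-0.0545  0.5681 -0.503   1.4559  0.2834  1.1899  0.2352]
```

View pics/w5.png

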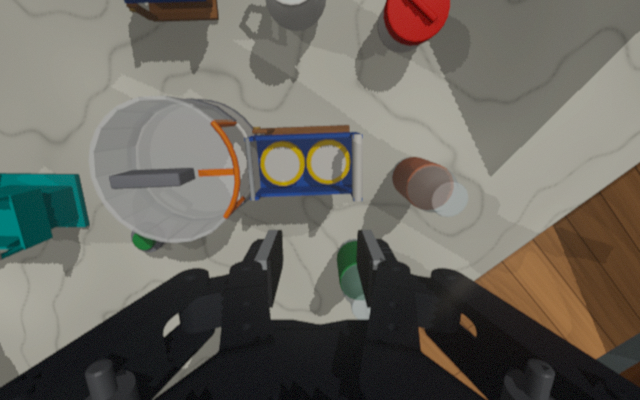

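```bash
python3 - <<'E'
import cv2
a=cv2.imread("pics/w5.png")[80:300,80:480]; cv2.imwrite("pics/w5z.png",cv2.resize(a,None,fx=2,fy=2,interpolation=cv2.INTER_CUBIC))
E
```

```text
(no output)
```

View pics/w5z.png

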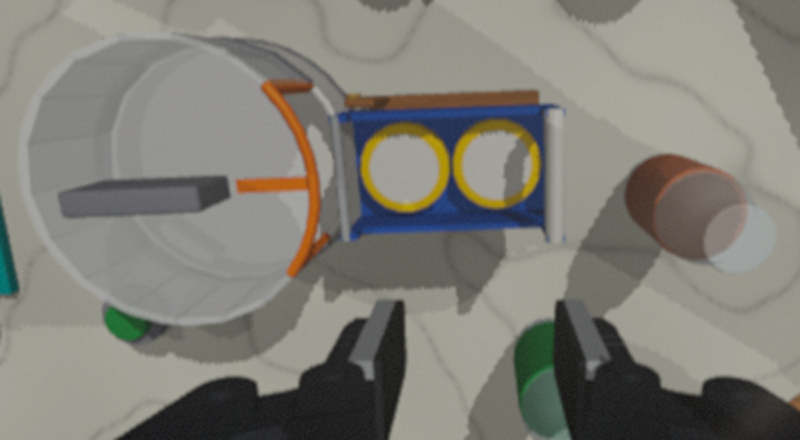

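```bash
python3 - <<'E'
from h import *
s=arm.sense(); f=arm.grab_frame("wrist"); P=campose(f,s)
W=lambda x,y,z:onplane(f,P,x/2+80,y/2+80,z)
b=lambda v:np.degrees(np.arctan2(v[1],v[0]))
t1=W(554,108,.145);t2=W(554,240,.145);d=t1-t2;c=(t1+t2)/2;print("tb",t1,t2,c,np.linalg.norm(d),b(d))
e1=W(230,189,.171);e2=W(62,205,.171);print("hbar",e1,e2,b(e1-e2))
p1=W(238,187,.134);p2=W(312,184,.134);print("ptr",b(p2-p1),p2)
m=(W(265,86,.134)+W(292,272,.134))/2;ax=np.array([.478,.0613]);print("mouth",b(m[:2]-ax),"caddy",b(c[:2]-ax),np.linalg.norm(c[:2]-ax), "pt",b(p2[:2]-ax))
print("brown",W(740,238,.15),W(650,180,0.01))
print("walls", b(W(562,106,.111)-W(345,116,.111)),b(W(545,230,.111)-W(345,238,.111)))
print("green", W(545,405,.15)); print("btn",W(125,318,.058))
E
```

```text
tb [0.59   0.2545 0.145 ] [0.6458 0.2071 0.145 ] [0.6179 0.2308 0.145 ] 0.07318223074789618 139.63158905371165
hbar [0.5069 0.1054 0.171 ] [0.4546 0.0357 0.171 ] 53.12506973754251
ptr 50.00848370788738 [0.5306 0.1254 0.134 ]
mouth 52.025143393852524 caddy 50.462936905831974 0.21975169671926267 pt 50.63940853060419
brown [0.7131 0.2848 0.15  ] [0.7001 0.2832 0.01  ]
walls 50.24454470254755 50.04098549670709
green [0.7197 0.1363 0.15  ]
btn [ 0.5007 -0.0796  0.058 ]
```

```bash
python3 - <<'E'
from h import *
a=plan([0.6185,0.230,0.19],140,4)
E
```

```text
step 38.1 turn 0.6
[[np.float64(3.7), np.float64(10.1), np.float64(36.6), np.float64(-0.58), 85], [np.float64(3.6), np.float64(10.2), np.float64(36.6), np.float64(-0.58), 85], [np.float64(3.5), np.float64(10.2), np.float64(36.6), np.float64(-0.58), 85], [np.float64(3.4), np.float64(10.2), np.float64(36.6), np.float64(-0.58), 85]]
```

Request:
play_rows --rows '[[[3.7, 10, 37, -0.6, 40], [3.6, 10, 37, -0.6, 40], [3.5, 10, 37, -0.6, 40], [3.4, 10, 35, -0.6, 40], [0, 0, 0, 0, 40]]]'

```text
time: 8.78
eef_pos: [0.6162, 0.2296, 0.1874]
tcp_rot: [0.341, 0.94, -0.002, -0.002]
wrist_force: [0.7, 0.7, 0.4]
gripper_width: 0.467
```

```bash
python3 - <<'E'
from h import *
s=arm.sense(); f=arm.grab_frame("wrist"); print(s["eef_pos"],yawof(s["tcp_rot"]),s["q"])
cv2.imwrite("pics/w6.png",f["pixels"][:,:,::-1])
f=arm.grab_frame("side")
cv2.imwrite("pics/s6.png",cv2.resize(f["pixels"][120:330,180:460,::-1],None,fx=2.5,fy=2.5))
E
```

```text
[0.6162 0.2296 0.1874] 140.15889584241248 [-0.1387  0.7518 -0.4577  1.5468  0.382   0.9389  0.1565]
```

View pics/w6.png

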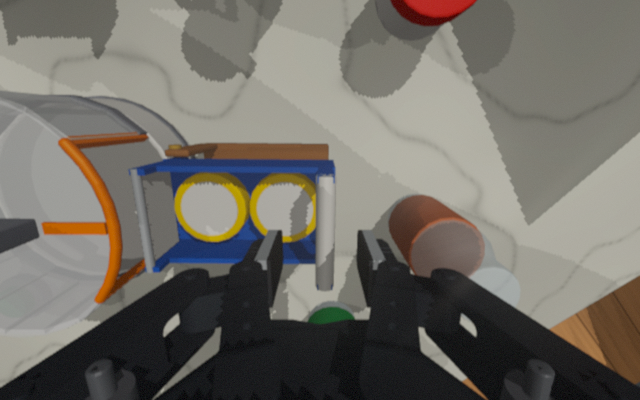

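View pics/s6.png

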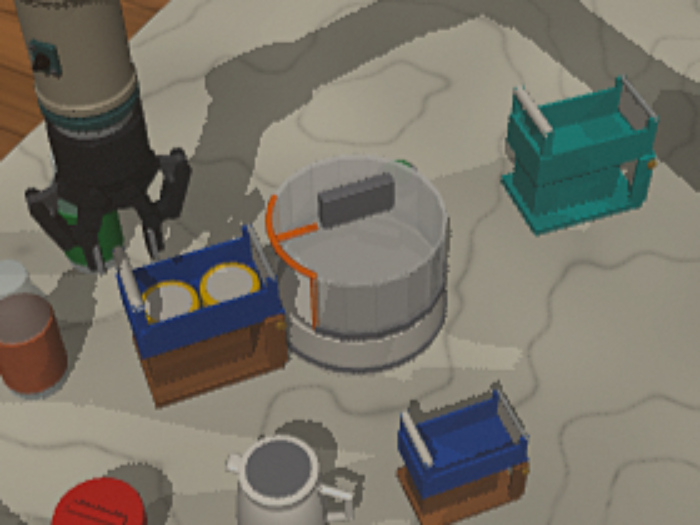

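```bash
python3 - <<'E'
from h import *
s=arm.sense(); f=arm.grab_frame("wrist"); P=campose(f,s)
T=R.from_quat(s["tcp_rot"]).as_matrix()
for u,v in [(326,177),(325,290)]:
    p=onplane(f,P,u,v,.145); print(p, T.T@(p-s["eef_pos"])*1000)
for q in [(490,290),(412,232)]: 
    p=onplane(f,P,*q,.15 if q[0]>450 else .05); print(p, T.T@(p-s["eef_pos"])*1000)
E
```

```text
[0.5941 0.2543 0.145 ] [34.4504  3.3505 46.0206]
[0.6519 0.2057 0.145 ] [-40.9961   3.1377  46.048 ]
[0.7167 0.2883 0.15  ] [-37.7235 108.0378  41.1064]
[0.7062 0.2736 0.05  ] [-39.0604  90.0215 141.0967]
```

Request:
play_rows --rows '[[[-3, 2.5, 12, 0, 40], [0, 0, 12, 0, 40], [0, 0, 12, 0, 40], [0, 0, 0, 0, 40], [0, 0, 0, 0, 0]]]' --squeeze 30

```text
time: 9.55
eef_pos: [0.622, 0.2298, 0.1542]
tcp_rot: [0.341, 0.94, 0.0, -0.0]
wrist_force: [0.0, 0.9, 0.5]
gripper_width: 0.267
```

Request:
play_rows --rows '[[[0, 0, 0, 0, 0], [0, 0, 0, 0, 0], [0, 0, 0, 0, 0], [0, 0, 0, 0, 0], [0, 0, 0, 0, 0]]]'

```text
time: 10.18
eef_pos: [0.6216, 0.2293, 0.1546]
tcp_rot: [0.341, 0.94, -0.0, -0.0]
wrist_force: [-3.3, -3.2, 6.2]
gripper_width: 0.124
```

```bash
python3 - <<'E'
from h import *
s=arm.sense(); f=arm.grab_frame("wrist"); print(s["eef_pos"],yawof(s["tcp_rot"]),s["q"],s["gripper_width"],s["wrist_force"])
cv2.imwrite("pics/w7.png",f["pixels"][:,:,::-1])
f=arm.grab_frame("side")
cv2.imwrite("pics/s7.png",cv2.resize(f["pixels"][120:330,180:460,::-1],None,fx=2.5,fy=2.5))
E
```

```text
[0.6216 0.2293 0.1546] 140.07623396793147 [-0.1464  0.7936 -0.4401  1.5613  0.4058  0.8794  0.141 ] 0.12426386085788409 [-3.3372 -3.1903  6.1905]
```

View pics/w7.png

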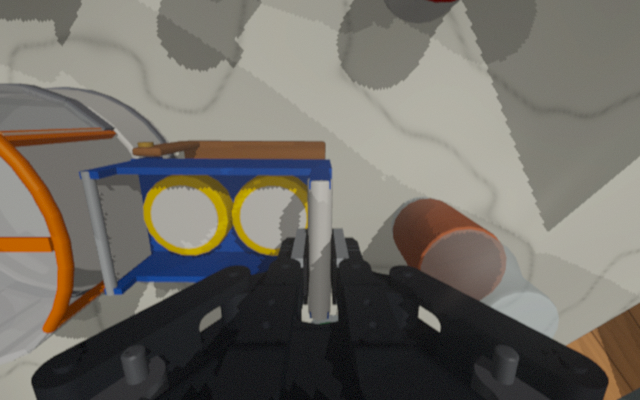

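View pics/s7.png

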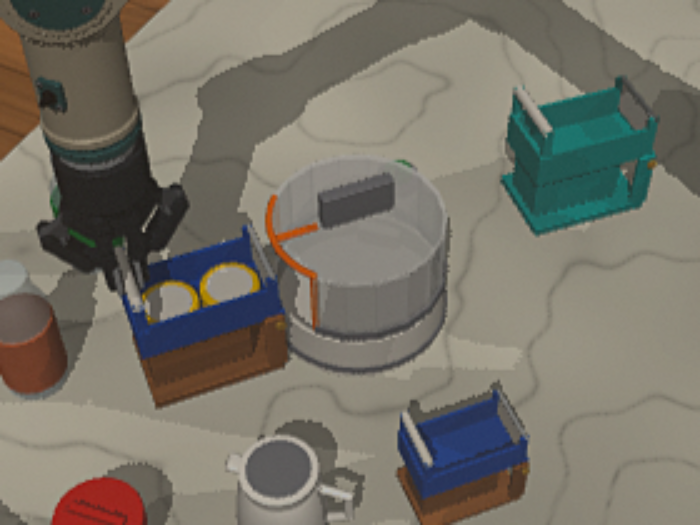

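```bash
python3 - <<'E'
import numpy as np
r=np.hypot(127,73);a=np.arctan2(73,127)
th=np.arange(0,0.96,0.06)
y=r*np.cos(a+th);z=r*np.sin(a+th)
for i in range(len(th)-1): print(round(th[i+1],2),round(y[i+1]-y[i],1),round(-(z[i+1]-z[i]),1))
E
```

```text
0.06 -4.6 -7.5
0.12 -5.0 -7.2
0.18 -5.5 -6.9
0.24 -5.9 -6.5
0.3 -6.3 -6.2
0.36 -6.6 -5.8
0.42 -6.9 -5.4
0.48 -7.3 -5.0
0.54 -7.5 -4.5
0.6 -7.8 -4.1
0.66 -8.0 -3.6
0.72 -8.2 -3.1
0.78 -8.4 -2.6
0.84 -8.5 -2.1
0.9 -8.6 -1.6
```

Request:
play_rows --rows '[[[0, -4.6, -7.5, 0, 0], [0, -5, -7.2, 0, 0], [0, -5.5, -6.9, 0, 0], [0, -5.9, -6.5, 0, 0], [0, 0, 0, 0, 0]]]'

```text
time: 10.9
eef_pos: [0.6084, 0.2137, 0.1832]
tcp_rot: [0.341, 0.94, 0.001, 0.0]
wrist_force: [-0.2, 1.2, -2.6]
gripper_width: 0.132
```

```bash
python3 - <<'E'
from h import *
s=arm.sense(); print(s["eef_pos"],yawof(s["tcp_rot"]),s["q"],s["gripper_width"],s["wrist_force"])
f=arm.grab_frame("side")
cv2.imwrite("pics/s8.png",cv2.resize(f["pixels"][120:330,180:460,::-1],None,fx=2.5,fy=2.5))
E
```

```text
[0.6084 0.2137 0.1832] 140.0832252527875 [-0.1147  0.7367 -0.4573  1.596   0.3883  0.899   0.161 ] 0.13173536590789722 [-0.1654  1.2159 -2.6011]
```

View pics/s8.png

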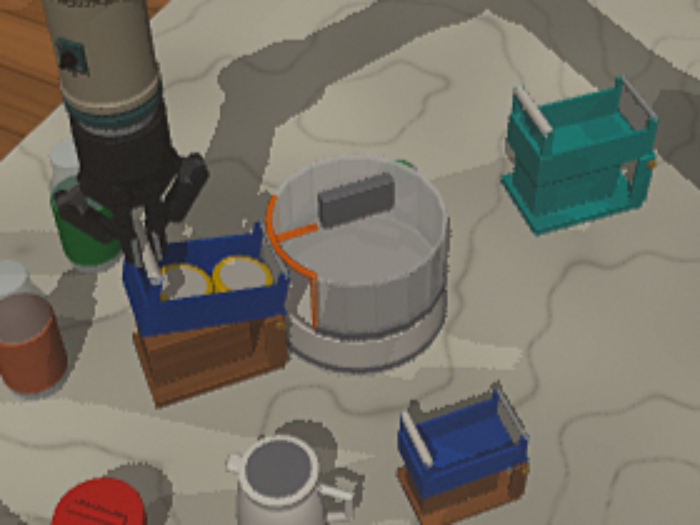

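Tipping works; the bar turns between the fingers. Going on up.

Request:
play_rows --rows '[[[0, -6.3, -6.2, 0, 0], [0, -6.6, -5.8, 0, 0], [0, -6.9, -5.4, 0, 0], [0, -7.3, -5, 0, 0], [0, -7.5, -4.5, 0, 0]]]'

```text
time: 11.58
eef_pos: [0.587, 0.1884, 0.211]
tcp_rot: [0.341, 0.94, 0.002, 0.001]
wrist_force: [3.1, 4.5, 4.5]
gripper_width: 0.129
```

Request:
play_rows --rows '[[[0, -7.8, -4.1, 0, 0], [0, -8, -3.6, 0, 0], [0, -8.2, -3.1, 0, 0], [0, -8.4, -2.6, 0, 0], [0, -8.5, -2.1, 0, 0]]]'

```text
time: 12.2
eef_pos: [0.5604, 0.1568, 0.2266]
tcp_rot: [0.341, 0.94, 0.002, 0.001]
wrist_force: [1.5, 5.2, 7.1]
gripper_width: 0.121
```

Request:
play_rows --rows '[[[0, 0, 0, 0, 0], [0, 0, 0, 0, 0], [0, 0, 0, 0, 0], [0, 0, 0, 0, 0], [0, 0, 0, 0, 0]]]'

```text
time: 12.82
eef_pos: [0.5601, 0.1564, 0.2265]
tcp_rot: [0.341, 0.94, 0.001, 0.001]
wrist_force: [-0.0, 3.8, 10.1]
gripper_width: 0.126
```

```bash
python3 - <<'E'
from h import *
s=arm.sense(); print(s["eef_pos"],yawof(s["tcp_rot"]),s["q"],s["gripper_width"],s["wrist_force"])
f=arm.grab_frame("side")
cv2.imwrite("pics/s9.png",cv2.resize(f["pixels"][120:330,180:460,::-1],None,fx=2.5,fy=2.5))
f=arm.grab_frame("wrist")
cv2.imwrite("pics/w9.png",f["pixels"][:,:,::-1])
E
```

```text
[0.5601 0.1564 0.2265] 140.10729329730586 [-0.0068  0.6028 -0.4929  1.7395  0.3531  0.886   0.2228] 0.1262825356601892 [-0.0196  3.7634 10.1433]
```

View pics/s9.png

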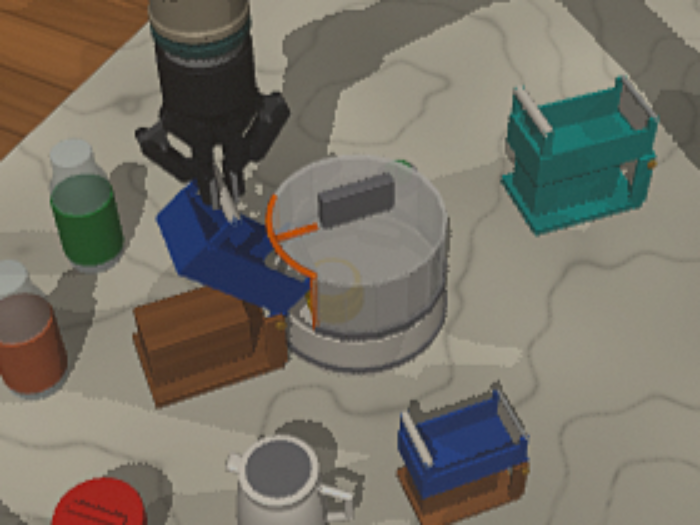

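View pics/w9.png

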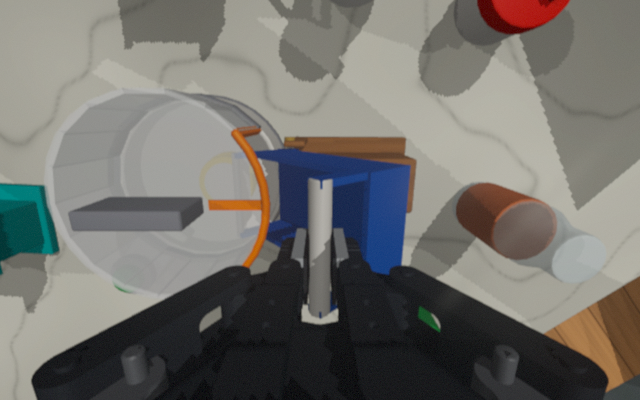

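```bash
python3 - <<'E'
from h import *
a=cv2.imread("pics/w9.png")[80:310,40:360]; cv2.imwrite("pics/w9z.png",cv2.resize(a,None,fx=2.5,fy=2.5,interpolation=cv2.INTER_CUBIC))
f=arm.grab_frame("side")["pixels"][180:280,240:380,::-1]; cv2.imwrite("pics/s9z.png",cv2.resize(f,None,fx=5,fy=5,interpolation=cv2.INTER_CUBIC))
f=arm.grab_frame("scene")["pixels"][140:250,260:430,::-1]; cv2.imwrite("pics/c9z.png",cv2.resize(f,None,fx=4.5,fy=4.5,interpolation=cv2.INTER_CUBIC))
E
```

```text
(no output)
```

View pics/w9z.png

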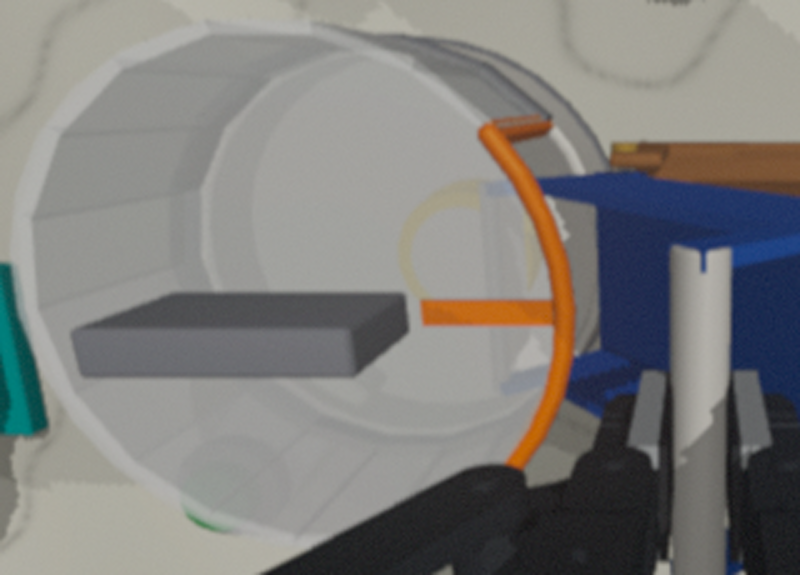

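View pics/s9z.png

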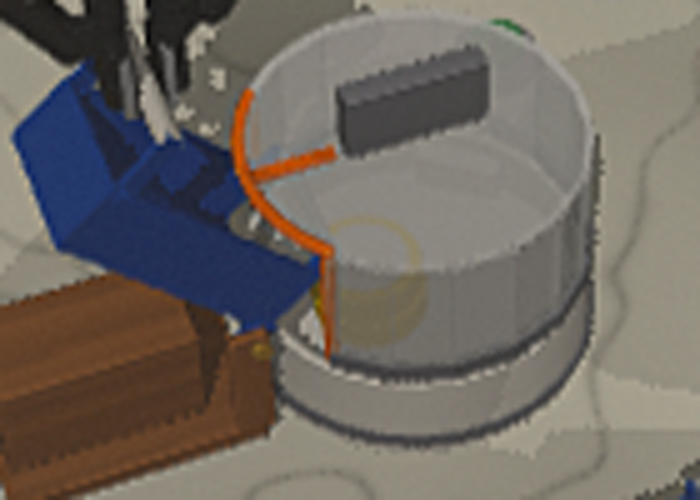

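View pics/c9z.png

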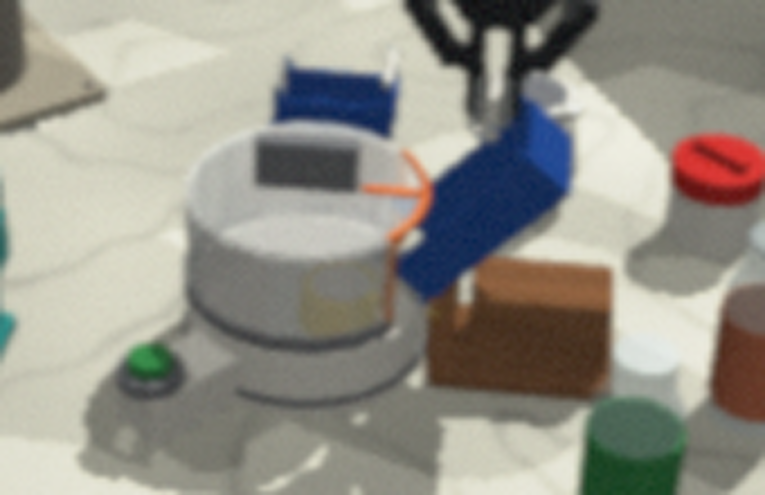

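```bash
python3 - <<'E'
from h import *
f=arm.grab_frame("side");P=campose(f);c=arm.grab_frame("scene");Q=campose(c)
a1=ray(f,P,240+364/5,180+262/5);a2=ray(c,Q,260+343/4.5,140+285/4.5)
p=tri([a1,a2]);print(p,np.linalg.norm(p[:2]-[.478,.0613]), proj(f,P,p),proj(c,Q,p))
b1=ray(f,P,240+368/5,180+315/5);b2=ray(c,Q,260+340/4.5,140+315/4.5)
p=tri([b1,b2]);print(p,np.linalg.norm(p[:2]-[.478,.0613]))
for z in (.03,.05,.07):print(z,onplane(f,P,240+364/5,180+262/5,z),onplane(c,Q,260+343/4.5,140+285/4.5,z))
E
```

```text
[0.4947 0.0839 0.0506] 0.028099373983924796 [311.6115 232.8823] [335.2947 203.0351]
[0.4894 0.0878 0.0176] 0.028812111735218096
0.03 [0.5016 0.0659 0.03  ] [0.4749 0.1014 0.03  ]
0.05 [0.4931 0.0808 0.05  ] [0.497 0.086 0.05 ]
0.07 [0.4845 0.0956 0.07  ] [0.5192 0.0705 0.07  ]
```

Request:
play_rows --rows '[[[0, 8.5, 2.1, 0, 0], [0, 8.4, 2.6, 0, 0], [0, 8.2, 3.1, 0, 0], [0, 8, 3.6, 0, 0], [0, 7.8, 4.1, 0, 0]]]'

```text
time: 13.75
eef_pos: [0.5858, 0.1867, 0.2101]
tcp_rot: [0.341, 0.94, -0.001, -0.0]
wrist_force: [-0.1, 1.1, 1.6]
gripper_width: 0.124
```

Request:
play_rows --rows '[[[0, 7.5, 4.5, 0, 0], [0, 7.3, 5, 0, 0], [0, 6.9, 5.4, 0, 0], [0, 6.6, 5.8, 0, 0], [0, 6.3, 6.2, 0, 0]]]'

```text
time: 14.38
eef_pos: [0.6082, 0.2133, 0.1814]
tcp_rot: [0.341, 0.94, -0.001, -0.0]
wrist_force: [-0.9, 0.9, 1.8]
gripper_width: 0.127
```

Request:
play_rows --rows '[[[0, 5.9, 6.5, 0, 0], [0, 5.5, 6.9, 0, 0], [0, 5, 7.2, 0, 0], [0, 4.6, 7, 0, 0], [0, 0, 0, 0, 0]]]'

```text
time: 15.0
eef_pos: [0.6216, 0.2291, 0.1537]
tcp_rot: [0.341, 0.94, -0.001, -0.0]
wrist_force: [-2.0, -0.7, -2.7]
gripper_width: 0.122
```

```bash
python3 - <<'E'
from h import *
s=arm.sense(); print(s["eef_pos"],yawof(s["tcp_rot"]),s["q"],s["gripper_width"],s["wrist_force"])
f=arm.grab_frame("side")
cv2.imwrite("pics/s10.png",cv2.resize(f["pixels"][120:330,180:460,::-1],None,fx=2.5,fy=2.5))
E
```

```text
[0.6216 0.2291 0.1537] 140.08170882560836 [-0.1463  0.7949 -0.4401  1.5611  0.4065  0.8794  0.1408] 0.12214400201896691 [-2.0049 -0.6834 -2.6684]
```

View pics/s10.png

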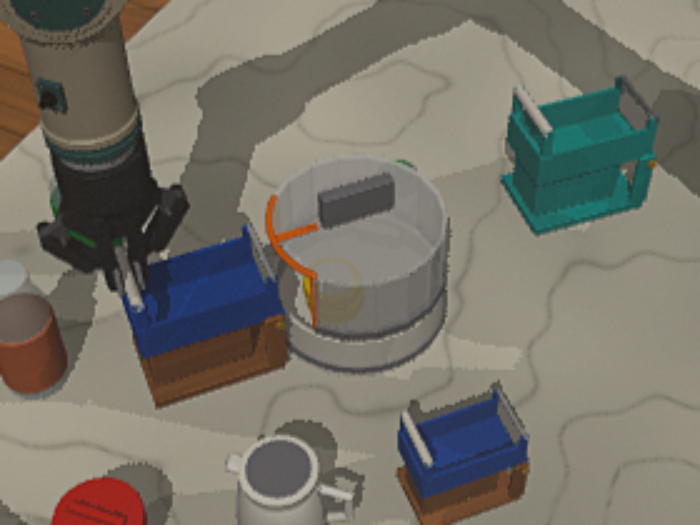

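Request:
play_rows --rows '[[[0, 0, 0, 0, 40], [0, 0, 0, 0, 40], [0, 0, 0, 0, 40], [0, 0, -20, 0, 40], [0, 0, -50, 0, 40]]]'

```text
time: 15.68
eef_pos: [0.6208, 0.2289, 0.2244]
tcp_rot: [0.341, 0.94, -0.001, -0.002]
wrist_force: [1.5, 1.0, 0.6]
gripper_width: 0.467
```

```bash
python3 - <<'E'
from h import *
s=arm.sense()
f=arm.grab_frame("side")
cv2.imwrite("pics/s11.png",cv2.resize(f["pixels"][120:330,180:460,::-1],None,fx=2.5,fy=2.5))
a=plan([0.59,0.16,0.32],130,2)
b=plan([0.50,-0.08,0.32],99,7,a)
E
```

```text
step 58.7 turn -5.0
[[np.float64(-9.6), np.float64(-38.6), np.float64(-43.2), np.float64(5.04), 85], [np.float64(-13.0), np.float64(-37.6), np.float64(-43.2), np.float64(5.04), 85]]
step 36.6 turn -4.4
[[np.float64(-18.0), np.float64(-31.9), np.float64(-0.0), 4.43, 85], [np.float64(-20.4), np.float64(-30.4), np.float64(-0.0), 4.43, 85], [np.float64(-22.7), np.float64(-28.7), np.float64(-0.0), 4.43, 85], [np.float64(-24.8), np.float64(-26.9), np.float64(-0.0), 4.43, 85], [np.float64(-26.8), np.float64(-24.9), np.float64(-0.0), 4.43, 85], [np.float64(-28.7), np.float64(-22.8), np.float64(-0.0), 4.43, 85], [np.float64(-30.4), np.float64(-20.5), np.float64(-0.0), 4.43, 85]]
```

View pics/s11.png

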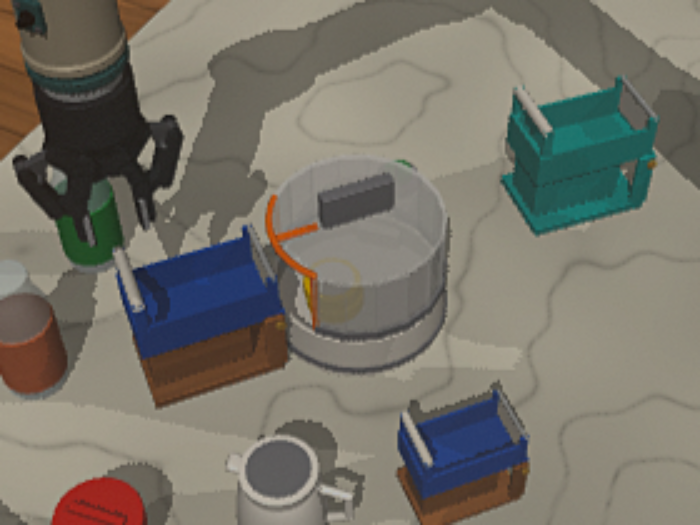

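Request:
play_rows --rows '[[[-10, -39, -43, 5, 40], [-13, -38, -43, 5, 40], [-18, -32, 0, 4.5, 20], [-20, -30, 0, 4.5, 0], [-23, -29, 0, 4.5, 0]]]'

```text
time: 16.35
eef_pos: [0.5483, 0.0537, 0.3125]
tcp_rot: [0.526, 0.85, 0.001, 0.001]
wrist_force: [1.0, 0.7, 0.6]
gripper_width: 0.005
```

Request:
play_rows --rows '[[[-25, -27, 0, 4.4, 0], [-27, -25, 0, 4.4, 0], [-29, -23, 0, 4.4, 0], [-30, -20, 0, 4.4, 0], [0, 0, 0, 0, 0]]]'

```text
time: 16.98
eef_pos: [0.4963, -0.0859, 0.3121]
tcp_rot: [0.652, 0.759, -0.0, 0.001]
wrist_force: [0.2, 0.3, -1.5]
gripper_width: 0.003
```

Request:
play_rows --rows '[[[0, 0, 0, 0, 0], [0, 0, 0, 0, 0], [0, 0, 0, 0, 0], [0, 0, 0, 0, 0], [0, 0, 0, 0, 0]]]'

```text
time: 17.6
eef_pos: [0.4969, -0.0827, 0.3107]
tcp_rot: [0.649, 0.76, 0.0, -0.0]
wrist_force: [-0.5, -0.0, -0.2]
gripper_width: -0.002
```

```bash
python3 - <<'E'
from h import *
s=arm.sense(); f=arm.grab_frame("wrist"); print(s["eef_pos"],yawof(s["tcp_rot"]),s["q"],s["gripper_width"])
cv2.imwrite("pics/w12.png",f["pixels"][:,:,::-1])
P=campose(f,s); print(proj(f,P,np.array([.5015,-.0805,.058])))
E
```

```text
[ 0.4969 -0.0827  0.3107] 99.0139440857787 [ 0.3476  0.3688 -0.3278  1.8391  0.1424  0.9565  0.1152] -0.002465342229432514
[324.1407 170.6331]
```

View pics/w12.png

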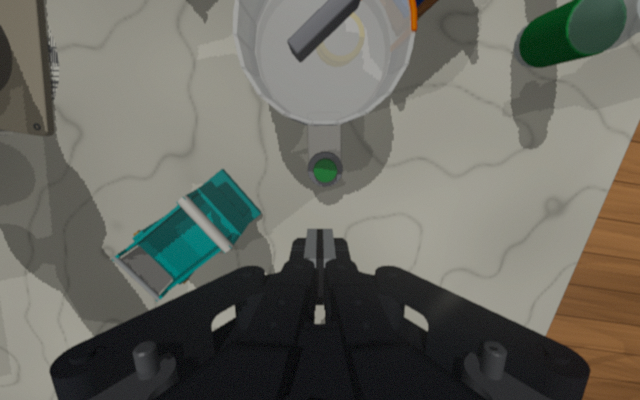

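```bash
python3 - <<'E'
from h import *
s=arm.sense(); f=arm.grab_frame("wrist"); P=campose(f,s);T=R.from_quat(s["tcp_rot"]).as_matrix()
b=onplane(f,P,325,171,.058);print(b)
for n,u,v,z in [("rear corner",262,213,.111),("rear corner2",222,170,.111),("bar end",233,249,.145),("front",160,297,.111)]:
    p=onplane(f,P,u,v,z);print(n,p,(T.T@(p-b))*1000)
plan([b[0],b[1],.12],99,4)
E
```

```text
[ 0.5026 -0.0809  0.058 ]
rear corner [ 0.4349 -0.1329  0.111 ] [-40.7347 -75.0186 -52.996 ]
rear corner2 [ 0.3849 -0.0889  0.111 ] [  10.4818 -117.6031  -52.9887]
bar end [ 0.4134 -0.1666  0.145 ] [ -70.6935 -101.5423  -86.9957]
front [ 0.3175 -0.2663  0.111 ] [-154.1861 -211.907   -52.9915]
step 47.7 turn 0.0
[[np.float64(0.3), np.float64(1.5), np.float64(47.7), np.float64(-0.0), 85], [np.float64(0.3), np.float64(1.5), np.float64(47.7), np.float64(-0.0), 85], [np.float64(0.3), np.float64(1.5), np.float64(47.7), np.float64(-0.0), 85], [np.float64(0.3), np.float64(1.5), np.float64(47.7), np.float64(-0.0), 85]]
```

Request:
play_rows --rows '[[[0, 1, 48, 3, 0], [0, 1, 48, 3, 0], [0, 2, 48, 3, 0], [0, 2, 48, 1, 0], [0, 0, 0, 0, 0]]]'

```text
time: 18.32
eef_pos: [0.5005, -0.0822, 0.116]
tcp_rot: [0.713, 0.701, -0.002, -0.003]
wrist_force: [-0.4, 0.6, 0.1]
gripper_width: 0.003
```

```bash
python3 - <<'E'
from h import *
s=arm.sense(); f=arm.grab_frame("wrist"); print(s["eef_pos"],yawof(s["tcp_rot"]),s["wrist_force"])
cv2.imwrite("pics/w13.png",f["pixels"][:,:,::-1])
f=arm.grab_frame("scene")["pixels"][100:260,200:430,::-1]; cv2.imwrite("pics/c13.png",cv2.resize(f,None,fx=3.4,fy=3.4,interpolation=cv2.INTER_CUBIC))
E
```

```text
[ 0.5005 -0.0822  0.116 ] 89.03124258823503 [-0.38    0.581   0.1443]
```

View pics/w13.png

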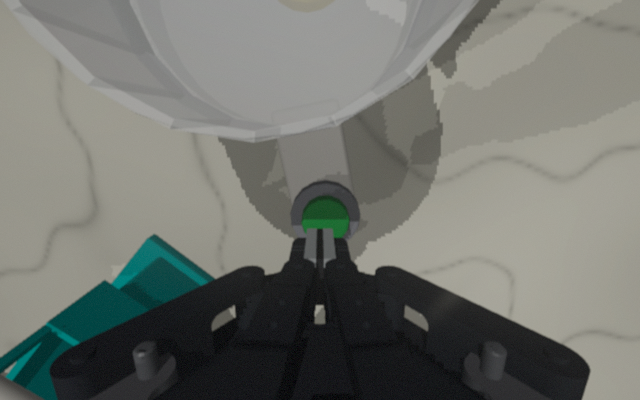

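View pics/c13.png

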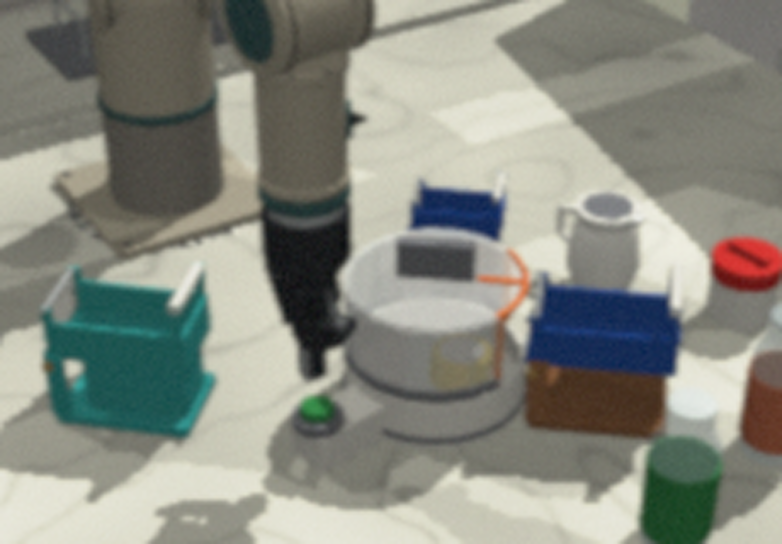

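```bash
python3 - <<'E'
from h import *
s=arm.sense(); f=arm.grab_frame("wrist"); P=campose(f,s);T=R.from_quat(s["tcp_rot"]).as_matrix()
for u,v in [(302,218),(348,218),(325,195),(325,220)]:
    p=onplane(f,P,u,v,.056);print(p,(T.T@(p-s["eef_pos"]))*1000)
E
```

```text
[ 0.4904 -0.0803  0.056 ] [  1.919  -13.0945  63.5019]
[ 0.5215 -0.0808  0.056 ] [ 1.9181 18.0046 63.5187]
[ 0.5061 -0.0645  0.056 ] [18.0044  2.3756 63.5116]
[ 0.5059 -0.082   0.056 ] [ 0.4858  2.4627 63.5102]
```

Request:
play_rows --rows '[[[1.5, 2, 14, 0, 0], [0, 0, 12, 0, 0], [0, 0, 3, 0, 0], [0, 0, 3, 0, 0], [0, 0, 2, 0, 0]]]'

```text
time: 19.1
eef_pos: [0.5048, -0.0811, 0.0848]
tcp_rot: [0.713, 0.701, -0.0, -0.0]
wrist_force: [-1.0, 0.8, 2.5]
gripper_width: -0.001
```

Request:
play_rows --rows '[[[0, 0, 2, 0, 0], [0, 0, 2, 0, 0], [0, 0, 1, 0, 0], [0, 0, 0, 0, 0], [0, 0, 0, 0, 0]]]'

```text
time: 19.73
eef_pos: [0.5048, -0.0811, 0.0809]
tcp_rot: [0.713, 0.701, -0.0, 0.0]
wrist_force: [-3.8, 0.3, 14.7]
gripper_width: -0.001
```

```bash
python3 - <<'E'
from h import *
s=arm.sense(); f=arm.grab_frame("wrist"); print(s["eef_pos"],s["wrist_force"],s["torque"])
cv2.imwrite("pics/w14.png",cv2.resize(f["pixels"][150:310,220:420,::-1],None,fx=4,fy=4,interpolation=cv2.INTER_CUBIC))
f=arm.grab_frame("scene")["pixels"][190:240,265:345,::-1]; cv2.imwrite("pics/c14.png",cv2.resize(f,None,fx=8,fy=8,interpolation=cv2.INTER_CUBIC))
E
```

```text
[ 0.5048 -0.0811  0.0809] [-3.8106  0.2595 14.7003] [ 0.1795  0.8835 -0.0093]
```

View pics/w14.png

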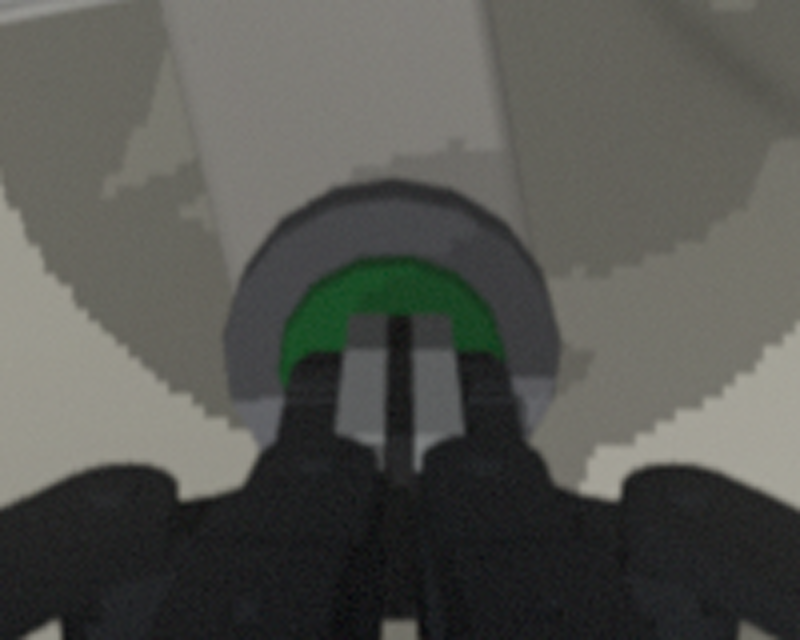

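View pics/c14.png

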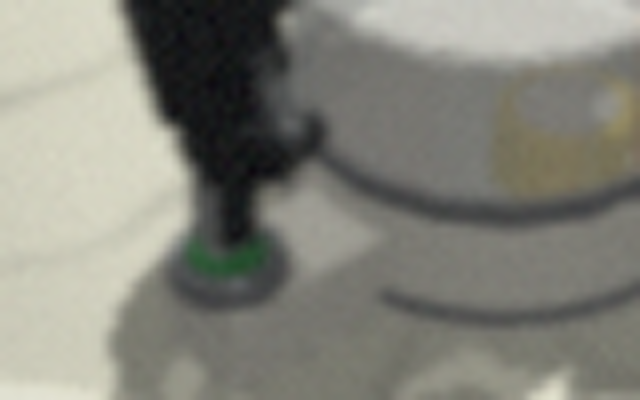

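Request:
play_rows --rows '[[[0, 0, 1, 0, 0], [0, 0, 1, 0, 0], [0, 0, 0, 0, 0], [0, 0, 0, 0, 0], [0, 0, 0, 0, 0]]]'

```text
time: 20.45
eef_pos: [0.5049, -0.0811, 0.0806]
tcp_rot: [0.713, 0.701, 0.0, 0.001]
wrist_force: [-7.4, 1.8, 32.3]
gripper_width: -0.006
```

Request:
play_rows --rows '[[[0, 0, -5, 0, 0], [0, 0, -10, 0, 0], [0, 0, -30, 0, 0], [0, 0, -50, 0, 0], [0, 0, -50, 0, 0]]]'

```text
time: 21.08
eef_pos: [0.5049, -0.0811, 0.2241]
tcp_rot: [0.713, 0.701, 0.0, -0.0]
wrist_force: [0.9, -0.6, -0.2]
gripper_width: 0.003
```

Request:
play_rows --rows '[[[0, 0, -50, 0, 0], [0, 0, 0, 0, 0], [0, 0, 0, 0, 0], [0, 0, 0, 0, 0], [0, 0, 0, 0, 0]]]'

```text
time: 21.7
eef_pos: [0.5043, -0.081, 0.2715]
tcp_rot: [0.713, 0.701, -0.001, -0.001]
wrist_force: [-0.1, -0.5, -0.3]
gripper_width: -0.001
```

```bash
python3 - <<'E'
from h import *
s=arm.sense(); f=arm.grab_frame("wrist"); print(s["eef_pos"],s["wrist_force"],s["time"])
cv2.imwrite("pics/w15.png",f["pixels"][:,:,::-1])
f=arm.grab_frame("side")
cv2.imwrite("pics/s15.png",cv2.resize(f["pixels"][120:330,180:460,::-1],None,fx=2.5,fy=2.5))
E
```

```text
[ 0.5043 -0.081   0.2715] [-0.1408 -0.4847 -0.2855] 21.7
```

View pics/w15.png

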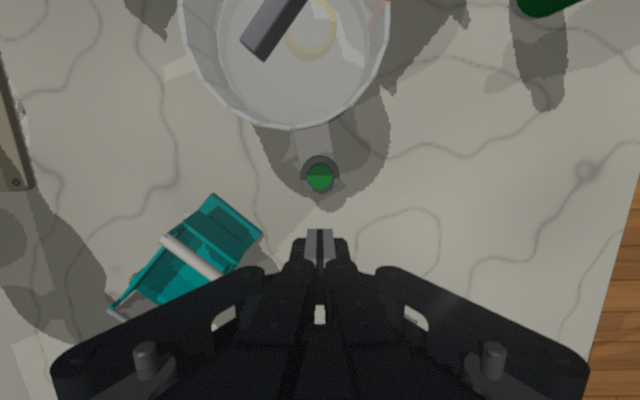

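View pics/s15.png

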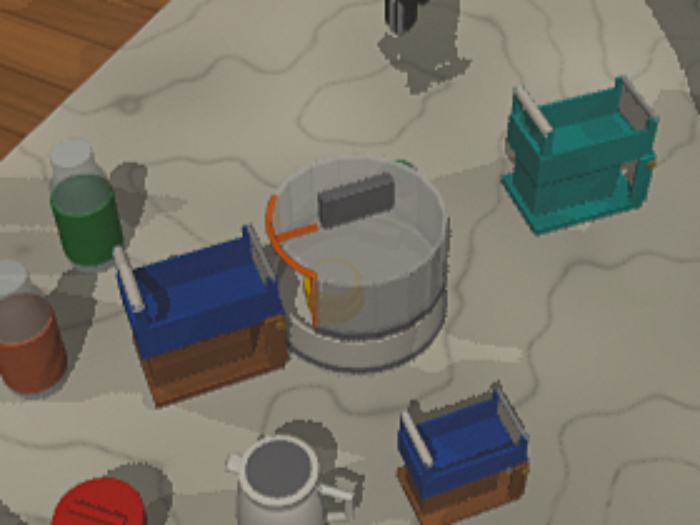

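```bash
python3 - <<'E'
from h import *
f=arm.grab_frame("side");c=arm.grab_frame("scene")
cv2.imwrite("pics/s16.png",cv2.resize(f["pixels"][190:280,270:370,::-1],None,fx=6.5,fy=6.5,interpolation=cv2.INTER_CUBIC))
cv2.imwrite("pics/c16.png",cv2.resize(c["pixels"][160:235,295:375,::-1],None,fx=7.5,fy=7.5,interpolation=cv2.INTER_CUBIC))
plan([0.46,-0.02,0.40],100,5)
E
```

```text
step 29.7 turn 2.2
[[np.float64(12.0), np.float64(-9.2), np.float64(-25.5), np.float64(-2.2), 85], [np.float64(12.4), np.float64(-8.7), np.float64(-25.5), np.float64(-2.2), 85], [np.float64(12.7), np.float64(-8.2), np.float64(-25.5), np.float64(-2.2), 85], [np.float64(13.0), np.float64(-7.7), np.float64(-25.5), np.float64(-2.2), 85], [np.float64(13.3), np.float64(-7.2), np.float64(-25.5), np.float64(-2.2), 85]]
```

View pics/s16.png

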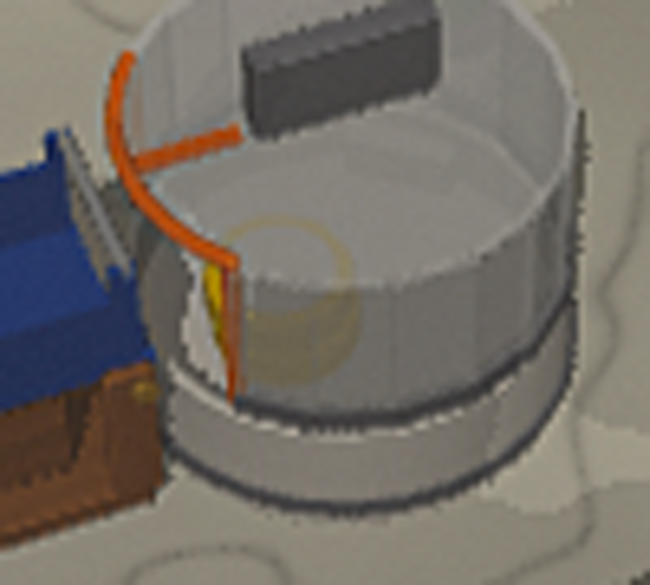

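View pics/c16.png

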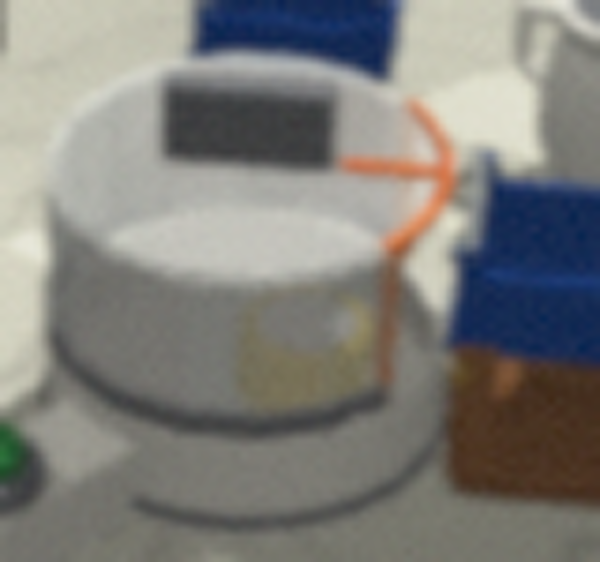

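```bash
python3 - <<'E'
from h import *
f=arm.grab_frame("side");c=arm.grab_frame("scene")
x0=np.array([.4945,.0825])
t=np.linspace(0,2*np.pi,60)
for nm,F,(r,col,k),tag in [("s",f,(190,270,6.5),0),("c",c,(160,295,7.5),0)]:
    P=campose(F);h=(90,100) if nm=="s" else (75,80)
    im=cv2.resize(np.ascontiguousarray(F["pixels"][r:r+h[0],col:col+h[1],::-1]),None,fx=k,fy=k,interpolation=cv2.INTER_CUBIC)
    for z,cc in [(.018,(255,0,0)),(.036,(0,255,0)),(.054,(0,0,255))]:
        pts=np.array([proj(F,P,[x0[0]+.029*np.cos(a),x0[1]+.029*np.sin(a),z]) for a in t])
        cv2.polylines(im,[((pts-[col,r])*k).astype(int)],True,cc,1)
    cv2.imwrite(f"pics/{nm}17.png",im)
E
```

```text
(no output)
```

View pics/s17.png

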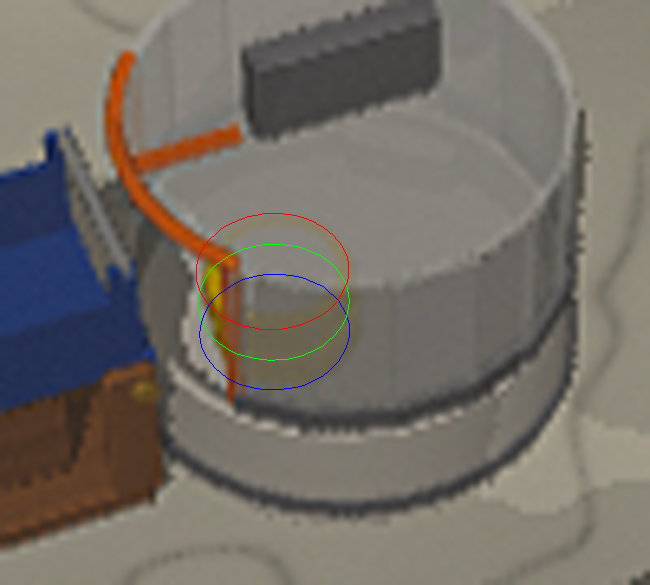

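View pics/c17.png

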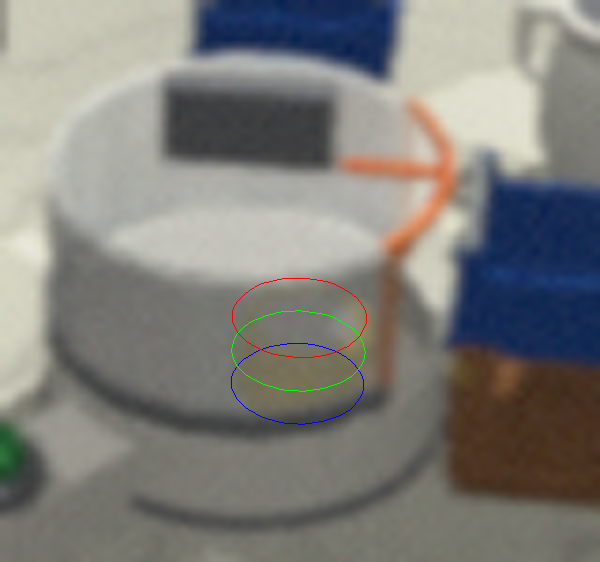

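```bash
python3 - <<'E'
from h import *
print(arm.finish_job()); print(arm.sense()["time"])
E
```

```text
the job is handed in; nothing more can be done
None
the job is handed in; nothing more can be done
```

I turned the hood until its mouth faced the large blue caddy, tipped both caps into the steriliser, set the caddy back down level and pressed the start button. The job was handed in at about 22 s, and no verdict was reported.

1. **Hood:** I turned it about 64° clockwise in a single grasp. The mouth then measured 50–53° depending on the feature used, against 50.5° for the caddy, so it is within the 9° allowed.
2. **Caps:** I lifted the caddy by its bar to about 0.84 rad. Both caps now appear stacked in the bowl, about 28 mm from the axis with the top near 54 mm. The outline fits two stacked caps in the side view and roughly in the scene view, and the caddy looks empty. I could not see the lower cap as a separate object through the clear wall.
3. **Caddy and button:** The caddy was back level before the press. I pushed the button to its hard stop, reaching about 32 N at the wrist. In the last pictures it looked sprung back up; I did not measure its travel.
4. **Everything else:** In the last pictures the bystanders that were in view and the look-alikes had not visibly moved. The gripper was at 0.27 m, touching nothing.

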